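Open the bench dust extractor

TASK

The filter of the bench dust extractor is due for a change: wind both captive winged thumbscrews in its cover counter-clockwise until each comes up against its stop, then lift the cover straight off by its handle and lay it down softly, flat and right way up, in the middle of the cork mat. Let go of it and leave the other things on the bench where they are.

Things in the scene. Friction and masses are not known exactly. Their poses are not given: they have to be found in the camera images.
- housing: Filter housing of the dust extractor, fixed to the bench: an open grey steel box, 145 (own x) x 190 (own y) x 70 mm high, on a 165 x 205 x 6 mm rubber foot. Origin: centre of its underside, z up. The cover closes its open top.
- cover: Loose aluminium cover, a shallow lid 154 (own x) x 199 (own y) x 22 mm, its 18 mm deep skirt outside the housing's rim with 1.5 mm of play; 0.55 to 0.85 kg with screws. Origin: centre of the skirt's lower edge, z up. Its top is 22 mm above that, 74 mm above the bench while closed. Free once both screws are loose: it lifts straight up and the screws come with it. Laid down, it stands on its skirt.
- handle (a point): Centre of the bar of the dark bridge handle in the middle of the cover's top, 55 mm above the cover's origin, cover's axes. The bar is 84 mm long along the cover's x, 12 mm thick (y) and 14 mm high; its gap beneath is 26 mm high, between end posts at x = -36 and +36 mm.
- screw_a: Captive thumbscrew in the cover, 62 mm from the handle to the cover's +y. Origin: on its upright axis at the cover's top face. Two black wings along own x, 64 mm over the tips, 9 mm thick, 8 to 20 mm above the cover, ears from 12 to 32 mm off the axis reaching 30 mm; hub 15 mm, collar 24 mm in diameter, 6 mm high. Turns stiffly (0.11 N m), does not rise, stays where left. Screw_b is its twin.
- screw_b: Twin of screw_a, 62 mm from the handle to the cover's -y. For each: it takes about 175 to 255 degrees counter-clockwise, seen from above, to loosen, up to a hard stop that can only be felt and lies at another angle for each screw. A hidden toe holds the cover down until its screw is within about 8 degrees of the stop.
- mat: Cork mat fixed on the bench, 220 (own x) x 250 (own y) x 4 mm. Origin: centre of its underside.
- tin: Bystander: low round steel tin, 54 mm diameter, 34 mm high, between the housing and the mat. Origin: centre of the underside.
- bowl: Bystander: dark open bowl, 100 mm diameter, 42 mm high, beyond the task's things. Origin: centre of the underside.
- jar: Bystander: glass jar, 60 mm diameter, 80 mm high. Origin: centre of the underside.
- hammer: Bystander: hammer lying on the bench, 220 mm long along its own x.
- carton: Bystander: cardboard carton, 100 x 120 x 60 mm. Origin: centre of the underside.
- pot: Bystander: open steel pot, 100 mm diameter, 75 mm high. Origin: centre of the underside.
- driver: Bystander: screwdriver, 190 mm long along its own x, lying between the robot and the task's things.

How it is judged:
By the outcome, as a careful person would: the job done as asked, in the order asked, and still so for the second after the job is handed in, with the robot touching nothing.
It also fails if it takes over 72 s, if anything falls off the work surface, if the arm or the gripper's body presses on something with over 40 N, if the wrist force passes 120 N, or if a joint passes its speed limit or range.

ROBOT

A 6-joint arm with a two-finger parallel gripper is mounted at the origin on the work surface. World frame = base frame: x ahead of the robot, y to its left, z up, the work surface at z = 0. Lengths are in m, angles in rad, forces in N, time in s.
With the tool pointing down it reaches from about 0.35 to 0.95 m from the base axis. Payload 17.4 kg.
Tool frame: the origin (TCP) lies at the very end of the fingers, on their centre line; the grasp point (between the pads) lies 19 mm behind it; z points along the fingers, y is the line along which they close (so a half turn about z gives the same grasp; the last joint's range is limited). The gripper opens to 93 mm and grips with 3 to 60 N. Pads are 15 mm wide; open, the fingers measure 128 mm over their backs; the gripper's body (75 mm by 188 mm) begins 65 mm behind the grasp point.
Start: joints at [-1.179, 0.116, 1.442, -0, 1.584, -0.038], TCP at [0.281, -0.614, 0.219] pointing down, gripper open.
Joint ranges: [-2.83, 2.83], [-0.83, 2.19], [0.07, 2.5], [-1.14, 4.28], [0.01, 3], [-2.97, 2.97]. Speed limits (rad/s): [1.89, 1.89, 2.22, 3.14, 3.14, 3.14].

INTERFACE

Orientations are given as a unit quaternion [w, x, y, z].
In Python, from rig import ctrl gives the robot as it stands.
- The arm moves only by the shell command python3 inch.py, which reads ROWS from standard input. ROWS is one flat JSON list of numbers that holds 1 to 5 rows one after another, with no inner brackets; each row has 7 numbers: the opening from 0.0 (shut) to 1.0 (fully open), then dx, dy, dz in shares of the most that a row can go, 1 being 62.5 mm, then a rotation vector rx, ry, rz in units of 0.25 rad; each row shifts and turns the commanded pose from where the row before left it, along the tool's axes as they then stand; what a row does not reach is not made up. A row lasts 1/8 s, in which the tool goes at most 0.0625 m and 0.188 rad, less where a joint would pass 70% of its speed; a pose out of reach is approached as far as the arm can. The fingers move at their own pace and stop on an object; the grip force is fixed at half the most. Time passes only in rows, so rows that do not move let the fingers close. It prints the time, the measured TCP pose, the force, the opening and the grip force at its end. Input that does not fit is refused with a message, and nothing moves.
- ctrl.observe(): the state, without advancing time (a new reading comes with each control period).
- ctrl.capture(name): name is "scene" or "side" or "wrist"; returns the picture (400x640x3 uint8, red, green, blue); there is no depth.
- ctrl.camera_info(name): a dict with "fov_y" (degrees; the focal length in pixels is half the picture's height over the tangent of half this angle, whatever the lens; pixels are square), "cx", "cy" (the principal point, pixels), "k1" (the pictures are not rectified: a ray, as slopes to the right and down, at radius r is drawn at 1 + k1 r^2 times it, then the intrinsics apply), "R" (3x3) and "t" (3): a world point X has camera coordinates R X + t. Camera axes: x right, y down, z forward; pixel columns grow to the right and rows downward; lengths in m; the calibration is good to about 2 mm. A picture is of the moment at which its call begins: read the wrist's pose just before it. camera_info takes no time and is no camera call; for the wrist camera it gives the pose at the moment of the call.
- ctrl.finish_job(): hands the job in; it is judged then, once.
The state is a dict: "time_s": time; "joint_positions": joint angles; "joint_velocities": joint speeds; "effort": joint torques, N m; "tool_pos": TCP position; "orientation": TCP orientation; "ft_force": force on the tool from outside, world axes, zero at the start; "ft_torque": the same for the moment, N m; "finger_gap": opening from 0.0 (shut) to 1.0 (fully open); "grip_force": force on a finger pad.
Only numpy, scipy, OpenCV 4.12 (cv2) and the standard library are available. Lean on these libraries where they do the work, as an engineer would, in place of code of your own. Each camera call takes 0.05 s, during which the arm holds its last target. There are 200 camera calls.

## Working session

There is one attempt and no reset: what is moved stays moved. The work goes in short steps, Python scripts to look and compute and a shell command to move; the robot and the scene stay as the last step left them, time stands still between calls to the robot, and variables do not carry over. Pictures are saved under pics/ and viewed, at most 10 in all, crops included, and the job is handed in when it is done.

```bash
ls; mkdir -p pics; python3 - <<'E'
from rig import ctrl
import cv2
for n in("scene","side"):
    i=ctrl.camera_info(n);print(n,i)
    cv2.imwrite(f"pics/{n}0.png",ctrl.capture(n)[:,:,::-1])
s=ctrl.observe();print(s)
E
```

```text
inch.py
pics
rig.py
scene {'fov_y': 48.309466125272785, 'cx': 314.5180324948855, 'cy': 196.42339117267943, 'k1': 0.013887219600236412, 'R': array([[-0.63517084,  0.7720953 ,  0.02066039],
       [ 0.41026475,  0.35992998, -0.83793392],
       [-0.65440113, -0.52375496, -0.54538051]]), 't': array([ 0.36599715, -0.16783158,  1.65400631])}
side {'fov_y': 42.72779043361684, 'cx': 327.4407028513899, 'cy': 195.70558925009888, 'k1': -0.13623738917123704, 'R': array([[-0.73058571, -0.68281137, -0.00362727],
       [-0.50381006,  0.54263059, -0.67210674],
       [ 0.46089039, -0.48920413, -0.74044539]]), 't': array([0.43338798, 0.36113141, 1.570954  ])}
{'time_s': 0.1, 'joint_positions': array([-1.17878241e+00,  1.16473357e-01,  1.44219330e+00, -2.53698229e-05,
        1.58400091e+00, -3.77951273e-02]), 'joint_velocities': array([-0.00078236, -0.00102808, -0.00156084,  0.00137569, -0.00044886,
        0.00030739]), 'effort': array([ 1.08511256e-03, -7.22886229e+01, -6.23864436e+01,  7.81990984e-02,
        2.27015710e-02, -5.15576198e-05]), 'tool_pos': array([ 0.28118978, -0.61344487,  0.21795838]), 'orientation': array([-5.26811859e-04,  9.76996653e-01,  2.13253961e-01, -1.07176759e-04]), 'ft_force': array([ 0.10161238, -0.52474652,  0.2348763 ]), 'ft_torque': array([ 0.07618091, -0.03211109, -0.00197224]), 'grip_force': 0.0, 'finger_gap': 0.9977470533083153}
```
View pics/scene0.png

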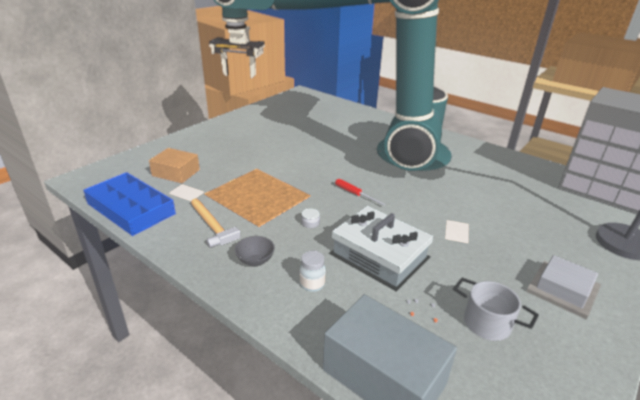

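View pics/side0.png

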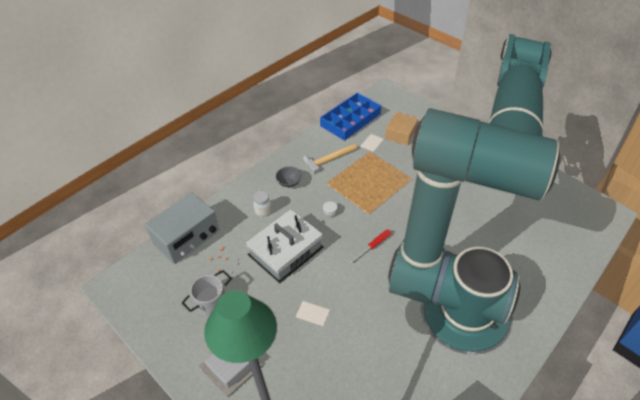

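The scene view shows the cover at about (383,236), with the handle at (383,226) and the wings at (362,217) and (405,238). The mat corners are at about (253,171), (309,194), (259,221) and (205,194). In the side view the cover is at (284,240) and the mat corners are at (368,152), (411,180), (371,211) and (328,182). Next I'll take a rough fix and move the wrist camera over the cover.

```bash
cat > h.py <<'E'
import numpy as np, cv2
from scipy.spatial.transform import Rotation as Ro
from scipy.optimize import least_squares
from rig import ctrl
def ray(i,u,v):
    f=200/np.tan(np.radians(i["fov_y"]/2)); d=np.array([(u-i["cx"])/f,(v-i["cy"])/f]); s=d.copy()
    for _ in range(20): s=d/(1+i["k1"]*(s@s))
    R=np.array(i["R"]); c=-R.T@np.array(i["t"]); w=R.T@np.array([*s,1]); return c,w/np.linalg.norm(w)
def onz(i,u,v,z):
    c,w=ray(i,u,v); return c+w*(z-c[2])/w[2]
def proj(i,X):
    f=200/np.tan(np.radians(i["fov_y"]/2)); p=np.array(i["R"])@X+np.array(i["t"]); s=p[:2]/p[2]; s=s*(1+i["k1"]*(s@s)); return f*s+[i["cx"],i["cy"]]
def tri(L):
    A=0;b=0
    for i,u,v in L:
        c,w=ray(i,u,v);P=np.eye(3)-np.outer(w,w);A=A+P;b=b+P@c
    X=np.linalg.solve(A,b); return X,[np.round(proj(i,X)-[u,v],1) for i,u,v in L]
def toolR(s=None):
    s=s or ctrl.observe(); q=s["orientation"]; return Ro.from_quat([q[1],q[2],q[3],q[0]]).as_matrix()
E
python3 - <<'E'
from h import *
sc=ctrl.camera_info("scene");sd=ctrl.camera_info("side");w=ctrl.camera_info("wrist")
print("mat sc",[onz(sc,*p,.004)[:2].round(3) for p in[(253,171),(309,194),(259,221),(205,194)]])
print("mat sd",[onz(sd,*p,.004)[:2].round(3) for p in[(368,152),(411,180),(371,211),(328,182)]])
for a,b in[((383,226),(283,236)),((362,217),(298,225)),((405,238),(270,244))]: print(tri([(sc,*a),(sd,*b)]))
for n,a,b in[("tin",(310,217),(330,209)),("jar",(313,270),(261,203)),("bowl",(255,250),(289,177)),("drv",(350,187),(379,239))]: print(n,tri([(sc,*a),(sd,*b)]))
print(w, toolR(), -w["R"].T@w["t"])
a=cv2.imread("pics/scene0.png")[190:290,310:450]; b=cv2.imread("pics/side0.png")[195:295,230:370]
cv2.imwrite("pics/c1.png",np.hstack([cv2.resize(x,(400*7//5//1,400)) [:, :] for x in (a,)]+[]))
cv2.imwrite("pics/c1.png",np.vstack([cv2.resize(x,(420,300),interpolation=cv2.INTER_CUBIC) for x in (a,b)]))
E
```

```text
mat sc [array([ 0.499, -0.331]), array([ 0.485, -0.098]), array([ 0.686, -0.113]), array([ 0.696, -0.338])]
mat sd [array([ 0.691, -0.343]), array([ 0.469, -0.336]), array([ 0.482, -0.111]), array([ 0.695, -0.112])]
(array([0.58033127, 0.22343531, 0.09026807]), [array([0.7, 0.6]), array([ 0.4, -0.6])])
(array([0.57849527, 0.15795948, 0.08726486]), [array([0.2, 0.2]), array([ 0.1, -0.2])])
(array([0.58461493, 0.28222994, 0.09131128]), [array([-1.4, -1.2]), array([-0.8,  1.1])])
tin (array([ 0.58894708, -0.00793199,  0.01641851]), [array([-0.4, -0.4]), array([-0.2,  0.4])])
jar (array([0.77389637, 0.15524001, 0.04146618]), [array([-0.6, -0.6]), array([-0.3,  0.4])])
bowl (array([ 0.80205015, -0.01017871,  0.02971783]), [array([-0.6, -0.7]), array([-0.3,  0.5])])
drv (array([ 0.37532744, -0.02304918,  0.01223961]), [array([-0.8, -0.8]), array([-0.5,  0.9])])
{'fov_y': 66.7437368065476, 'cx': 321.8451469480925, 'cy': 196.19516567771566, 'k1': 0.016006035701432313, 'R': array([[ 4.17501489e-01, -9.08676234e-01,  9.43683411e-05],
       [-8.79771220e-01, -4.04194766e-01,  2.50258248e-01],
       [-2.27365579e-01, -1.04566214e-01, -9.68179116e-01]]), 't': array([-0.67587464, -0.03016027,  0.38925705])} [[ 9.09045474e-01  4.16696699e-01 -4.34112101e-04]
 [ 4.16696924e-01 -9.09044941e-01  9.83675109e-04]
 [ 1.52667607e-05 -1.07509858e-03 -9.99999422e-01]] [ 0.34414819 -0.58563871  0.38448219]
```

View pics/c1.png

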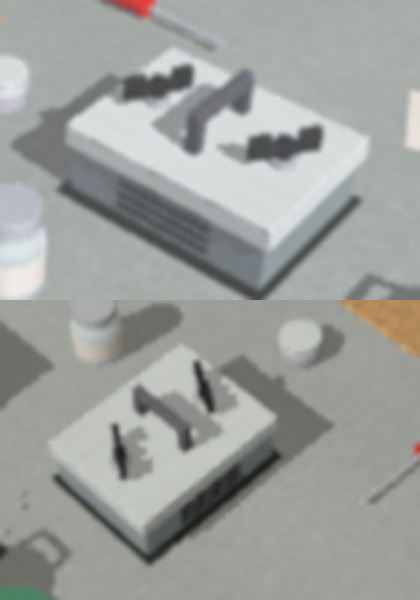

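Units first: shifts go in shares of 62.5 mm and turns go in units of 0.25 rad. So -0.0468 m is -0.7488, 0.04 m is 0.64.

```bash
echo '[1, 0.64, -0.7488, 0, 0, 0, 0, 1, 0.64, -0.7488, 0, 0, 0, 0, 1, 0.64, -0.7488, 0, 0, 0, 0, 1, 0.64, -0.7488, 0, 0, 0, 0, 1, 0.64, -0.7488, 0, 0, 0, 0]' | python3 inch.py; echo '[1, 0.64, -0.7488, 0, 0, 0, 0, 1, 0.64, -0.7488, 0, 0, 0, 0, 1, 0.64, -0.7488, 0, 0, 0, 0, 1, 0.64, -0.7488, 0, 0, 0, 0, 1, 0.64, -0.7488, 0, 0, 0, 0]' | python3 inch.py;echo '[0.3, 0.64, -0.7488, 0, 0, 0, 0, 0.3, 0.64, -0.7488, 0, 0, 0, 0, 0.3, 0.64, -0.7488, 0, 0, 0, 0, 0.3, 0.32, -0.32, 0, 0, 0, 0, 0.3, 0, 0, 0, 0, 0, 0]' | python3 inch.py
python3 - <<'E'
from h import *
s=ctrl.observe();print(s["time_s"],s["tool_pos"],s["joint_positions"].round(3),toolR(s).round(3))
i=ctrl.camera_info("wrist")
np.save("w1.npy",i,allow_pickle=True)
cv2.imwrite("pics/w1.png",ctrl.capture("wrist")[:,:,::-1])
E
```

```text
time_s: 0.72
tool_pos: [0.3656, -0.3156, 0.2184]
orientation: [-0.0, 0.977, 0.213, 0.0]
ft_force: [1.7, 0.2, 0.1]
finger_gap: 1.001
grip_force: 0.0
time_s: 1.35
tool_pos: [0.4499, -0.0195, 0.2187]
orientation: [0.0, 0.977, 0.213, 0.0]
ft_force: [0.3, 0.0, -0.2]
finger_gap: 1.002
grip_force: 0.0
time_s: 1.98
tool_pos: [0.5103, 0.1842, 0.2178]
orientation: [0.0, 0.977, 0.214, -0.001]
ft_force: [0.7, 0.4, -0.3]
finger_gap: 0.514
grip_force: 0.0
1.975 [0.51025062 0.18423762 0.21782071] [ 0.299 -0.173  1.726  0.     1.59   1.438] [[ 0.908  0.419 -0.001]
 [ 0.419 -0.908 -0.   ]
 [-0.001 -0.    -1.   ]]
```

View pics/w1.png

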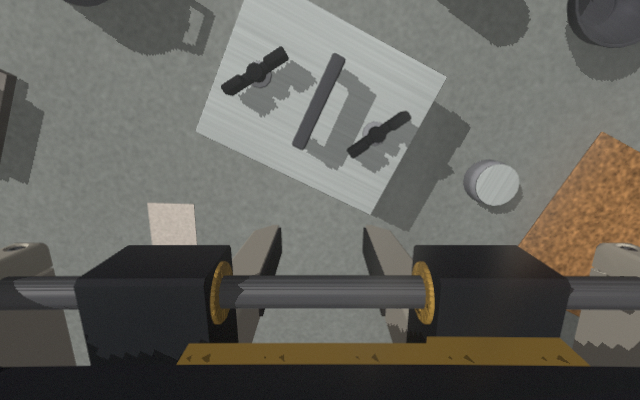

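The wrist view is clear. The handle bar runs (335,56)–(303,147), the left screw's wings (224,90)–(287,52), and the right screw's wings (350,155)–(409,116). The cover corners are at (196,131), (372,214) and (446,75). I'll take a second wrist view from another place.

In the tool's units: -0.05 m is -0.8, 0.01 m is 0.16.

```bash
echo '[0.3, 0.16, -0.8, 0, 0, 0, 0, 0.3, 0.16, -0.8, 0, 0, 0, 0, 0.3, 0, 0, 0, 0, 0, 0, 0.3, 0, 0, 0, 0, 0, 0]' | python3 inch.py
python3 - <<'E'
from h import *
i=ctrl.camera_info("wrist")
np.save("w2.npy",i,allow_pickle=True)
cv2.imwrite("pics/w2.png",ctrl.capture("wrist")[:,:,::-1])
E
```

```text
time_s: 2.52
tool_pos: [0.4868, 0.2809, 0.2187]
orientation: [0.0, 0.977, 0.213, 0.0]
ft_force: [-0.1, 0.0, 0.3]
finger_gap: 0.304
grip_force: 0.0
```

View pics/w2.png

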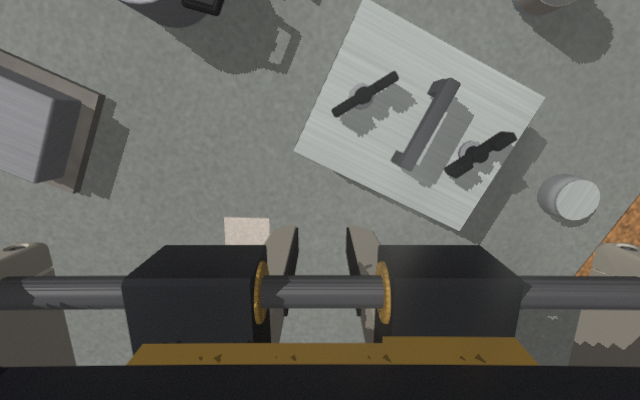

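In the second view the cover corners are at (294,151), (460,231), (545,98) and (363,0). The handle runs (445,83)–(404,161). The left wings are (334,112)–(397,75) and the right wings (448,172)–(515,136).

```bash
python3 - <<'E'
from h import *
a=np.load("w1.npy",allow_pickle=True).item();b=np.load("w2.npy",allow_pickle=True).item()
P={"c1":((196,131),(294,151)),"c2":((372,214),(460,231)),"c3":((446,75),(545,98)),"h1":((336,57),(445,83)),"h2":((302,147),(404,161)),
"L1":((224,90),(334,112)),"L2":((287,52),(397,75)),"Lh":((259,72),(364,94)),"R1":((350,155),(448,172)),"R2":((409,116),(515,136)),"Rh":((379,135),(480,154))}
X={}
for k,(p,q) in P.items():
    X[k],r=tri([(a,*p),(b,*q)]); print(k,X[k].round(4),*r)
g=lambda p,q:np.degrees(np.arctan2(*(X[q]-X[p])[1::-1]))
print("c12",g("c1","c2"),np.linalg.norm(X["c1"]-X["c2"]),"c23",g("c2","c3"),np.linalg.norm(X["c3"]-X["c2"]),"h",g("h2","h1"),"L",g("L1","L2"),"R",g("R1","R2"))
print("cover ctr from c1,c3",(X["c1"]+X["c3"])/2,"handle",(X["h1"]+X["h2"])/2)
for z,n in((.074,"c1 c2 c3"),):
  for k in n.split(): print(k,[onz(i,*p,z)[:2].round(4) for i,p in zip((a,b),P[k])])
E
```

```text
c1 [0.5082 0.3206 0.0731] [-0.   0.1] [ 0.  -0.1]
c2 [0.5038 0.1202 0.0708] [-0.1  0.3] [ 0.1 -0.3]
c3 [0.6557 0.1222 0.0785] [-0.4  1.2] [ 0.6 -1.1]
h1 [0.6231 0.2219 0.099 ] [-0.3  1.3] [ 0.4 -1.2]
h2 [0.5434 0.2186 0.0929] [ 0.4 -3.1] [-0.5  3. ]
L1 [0.5585 0.3004 0.1   ] [ 0.  -0.6] [-0.1  0.5]
L2 [0.6107 0.2628 0.0955] [ 0.1 -0.5] [-0.1  0.4]
Lh [0.5857 0.2814 0.0847] [ 0.  -0.2] [-0.   0.2]
R1 [0.5535 0.1725 0.0867] [ 0.2 -1.1] [-0.2  1. ]
R2 [0.6075 0.142  0.1028] [ 0.2 -0.6] [-0.2  0.6]
Rh [0.5817 0.1566 0.0926] [ 0.1 -0.5] [-0.2  0.5]
c12 -91.26339926990143 0.20045878544408435 c23 0.7690946119902224 0.15216614061240621 h 2.3569596092853176 L -35.75139885143428 R -29.48368901459905
cover ctr from c1,c3 [0.58197167 0.22140254 0.07580113] handle [0.58323408 0.22027682 0.09598109]
c1 [array([0.5085, 0.3203]), array([0.5082, 0.3205])]
c2 [array([0.5049, 0.1212]), array([0.5039, 0.122 ])]
c3 [array([0.658, 0.121]), array([0.6562, 0.1194])]
```

In the tool's units: 0.0442 m is 0.7072, 0.0196 m is 0.3136, 0.15 rad is 0.6.

```bash
cat > st.py <<'E'
from h import *
import sys
s=ctrl.observe();R=toolR(s);p=s["tool_pos"]
print("t",round(s["time_s"],2),"p",p.round(4),"yaw",round(np.degrees(np.arctan2(R[1,0],R[0,0])),2),"tilt",R[:2,2].round(3),"q6",s["joint_positions"][5].round(3),"F",s["ft_force"].round(1),"T",s["ft_torque"].round(3),"gap",round(s["finger_gap"],3))
if len(sys.argv)>3:
    print("tool delta",(R.T@(np.array(eval(",".join(sys.argv[1:4])))-p)).round(4))
E
echo '[0.45, 0.7072, 0.3136, 0, 0, 0, 0, 0.45, 0.7072, 0.3136, 0, 0, 0, 0, 0.45, 0, 0, 0.32, 0, 0, 0.6, 0.45, 0, 0, 0.32, 0, 0, 0.6, 0.45, 0, 0, 0.32, 0, 0, 0.6]' | python3 inch.py >/dev/null; echo '[0.45, 0, 0, 0, 0, 0, 0.6, 0.45, 0, 0, 0, 0, 0, 0, 0.45, 0, 0, 0, 0, 0, 0]' | python3 inch.py; python3 st.py .5835 .2823 .084
```

```text
time_s: 3.58
tool_pos: [0.5838, 0.2824, 0.1591]
orientation: [-0.0, 0.996, -0.084, 0.0]
ft_force: [0.1, -0.0, 0.3]
finger_gap: 0.454
grip_force: 0.0
t 3.58 p [0.5838 0.2824 0.1591] yaw -9.61 tilt [0.001 0.   ] q6 2.15 F [ 0.1 -0.   0.3] T [ 0.001  0.026 -0.013] gap 0.454
tool delta [-0.0004  0.0001  0.0751]
```

In the tool's units: 0.03 m is 0.48, 0.02 m is 0.32.

```bash
echo '[0.45, 0, 0, 0.48, 0, 0, 0, 0.45, 0, 0, 0.32, 0, 0, 0, 0.45, 0, 0, 0.24, 0, 0, 0, 0.45, 0, 0, 0.16, 0, 0, 0, 0.45, 0, 0, 0, 0, 0, 0]' | python3 inch.py; python3 st.py; echo '[0.45, 0, 0, 0, 0, 0, -0.6, 0.45, 0, 0, 0, 0, 0, -0.6, 0.45, 0, 0, 0, 0, 0, -0.6, 0.45, 0, 0, 0, 0, 0, -0.6]' | python3 inch.py>/dev/null; python3 st.py;echo '[0.45, 0, 0, 0, 0, 0, -0.6, 0.45, 0, 0, 0, 0, 0, -0.6]' | python3 inch.py>/dev/null; python3 st.py;
```

```text
time_s: 4.2
tool_pos: [0.5834, 0.283, 0.0832]
orientation: [0.0, 0.996, -0.085, -0.0]
ft_force: [-0.9, -0.7, 0.4]
finger_gap: 0.448
grip_force: 0.0
t 4.2 p [0.5834 0.283  0.0832] yaw -9.73 tilt [-0.001 -0.   ] q6 2.153 F [-0.9 -0.7  0.4] T [ 0.07   0.02  -0.052] gap 0.448
t 4.7 p [0.584  0.2833 0.0847] yaw 24.92 tilt [0.001 0.001] q6 1.548 F [ 1.2  1.1 -1.2] T [ 0.17  -0.122 -0.131] gap 0.45
t 4.95 p [0.584  0.2834 0.0847] yaw 42.1 tilt [0.001 0.001] q6 1.248 F [ 1.   1.2 -1.9] T [ 0.253 -0.155 -0.124] gap 0.447
```

The torque is about −0.12 N m, so the screw is turning. I'll keep going to just short of the earliest possible stop.

```bash
for k in 1; do echo '[0.45, 0, 0, 0, 0, 0, -0.64, 0.45, 0, 0, 0, 0, 0, -0.64, 0.45, 0, 0, 0, 0, 0, -0.64, 0.45, 0, 0, 0, 0, 0, -0.64, 0.45, 0, 0, 0, 0, 0, -0.64]' | python3 inch.py>/dev/null; python3 st.py; done; echo '[0.45, 0, 0, 0, 0, 0, -0.64, 0.45, 0, 0, 0, 0, 0, -0.64, 0.45, 0, 0, 0, 0, 0, -0.64, 0.45, 0, 0, 0, 0, 0, -0.64, 0.45, 0, 0, 0, 0, 0, -0.64]' | python3 inch.py>/dev/null; python3 st.py;  echo '[0.45, 0, 0, 0, 0, 0, -0.64, 0.45, 0, 0, 0, 0, 0, -0.64, 0.45, 0, 0, 0, 0, 0, -0.64, 0.45, 0, 0, 0, 0, 0, -0.64]' | python3 inch.py>/dev/null; python3 st.py
```

```text
t 5.58 p [0.5839 0.2836 0.0847] yaw 87.96 tilt [0.001 0.001] q6 0.448 F [ 0.6  1.9 -0.8] T [ 0.501 -0.121 -0.109] gap 0.446
t 6.2 p [0.5837 0.2837 0.0847] yaw 133.81 tilt [0.001 0.001] q6 -0.352 F [-1.3  3.1  0.1] T [ 0.548  0.225 -0.105] gap 0.449
t 6.7 p [0.5835 0.2836 0.0846] yaw 170.48 tilt [0.    0.001] q6 -0.992 F [-3.   1.8  0.5] T [ 0.53   0.444 -0.088] gap 0.45
```

In the tool's units: -0.12 rad is -0.48.

```bash
echo '[0.45, 0, 0, 0, 0, 0, -0.48, 0.45, 0, 0, 0, 0, 0, -0.48]' | python3 inch.py>/dev/null; python3 st.py;echo '[0.45, 0, 0, 0, 0, 0, -0.24, 0.45, 0, 0, 0, 0, 0, -0.24]' | python3 inch.py>/dev/null; python3 st.py;echo '[0.45, 0, 0, 0, 0, 0, -0.24, 0.45, 0, 0, 0, 0, 0, -0.24]' | python3 inch.py>/dev/null; python3 st.py;echo '[0.45, 0, 0, 0, 0, 0, -0.24, 0.45, 0, 0, 0, 0, 0, -0.24]' | python3 inch.py>/dev/null; python3 st.py
```

```text
t 6.95 p [0.5835 0.2836 0.0846] yaw -175.85 tilt [0.    0.001] q6 -1.231 F [-4.2  1.9  2.2] T [ 0.356  0.513 -0.086] gap 0.451
t 7.2 p [0.5835 0.2835 0.0846] yaw -169.09 tilt [0.    0.001] q6 -1.349 F [-3.7  0.6  1.3] T [ 0.314  0.456 -0.164] gap 0.452
t 7.45 p [0.5835 0.2834 0.0846] yaw -162.21 tilt [0.    0.001] q6 -1.469 F [-4.   1.2  0.5] T [ 0.325  0.491 -0.06 ] gap 0.45
t 7.7 p [0.5835 0.2834 0.0846] yaw -155.34 tilt [0.    0.001] q6 -1.589 F [-3.4  0.4  0.5] T [ 0.269  0.523 -0.113] gap 0.449
```

In the tool's units: -0.06 rad is -0.24.

```bash
echo '[0.45, 0, 0, 0, 0, 0, -0.24, 0.45, 0, 0, 0, 0, 0, -0.24]' | python3 inch.py>/dev/null; python3 st.py;echo '[0.45, 0, 0, 0, 0, 0, -0.24, 0.45, 0, 0, 0, 0, 0, -0.24]' | python3 inch.py>/dev/null; python3 st.py
```

```text
t 7.95 p [0.5835 0.2834 0.0846] yaw -148.46 tilt [0.    0.001] q6 -1.709 F [-4.3  1.2  1.3] T [ 0.19   0.466 -0.136] gap 0.451
t 8.2 p [0.5835 0.2834 0.0846] yaw -141.59 tilt [0.    0.001] q6 -1.829 F [-3.5 -0.2  1.1] T [ 0.164  0.485 -0.084] gap 0.449
```

```bash
for n in 1; do echo '[0.45, 0, 0, 0, 0, 0, -0.24, 0.45, 0, 0, 0, 0, 0, -0.24]' | python3 inch.py>/dev/null; python3 st.py;echo '[0.45, 0, 0, 0, 0, 0, -0.24, 0.45, 0, 0, 0, 0, 0, -0.24]' | python3 inch.py>/dev/null; python3 st.py; echo '[0.45, 0, 0, 0, 0, 0, -0.24, 0.45, 0, 0, 0, 0, 0, -0.24]' | python3 inch.py>/dev/null; python3 st.py; done
```

```text
t 8.45 p [0.5834 0.2833 0.0846] yaw -134.71 tilt [0.    0.001] q6 -1.949 F [-4.2  0.9  1.3] T [ 0.116  0.528 -0.14 ] gap 0.455
t 8.7 p [0.5835 0.2833 0.0846] yaw -127.84 tilt [0. 0.] q6 -2.069 F [-4.7  0.1  1.1] T [ 0.084  0.545 -0.07 ] gap 0.449
t 8.95 p [0.5835 0.2833 0.0846] yaw -120.96 tilt [0. 0.] q6 -2.189 F [-2.7 -0.6  0.6] T [ 0.11   0.555 -0.128] gap 0.451
```

```bash
for n in 1; do echo '[0.45, 0, 0, 0, 0, 0, -0.24, 0.45, 0, 0, 0, 0, 0, -0.24]' | python3 inch.py>/dev/null; python3 st.py;echo '[0.45, 0, 0, 0, 0, 0, -0.24, 0.45, 0, 0, 0, 0, 0, -0.24]' | python3 inch.py>/dev/null; python3 st.py; echo '[0.45, 0, 0, 0, 0, 0, -0.24, 0.45, 0, 0, 0, 0, 0, -0.24]' | python3 inch.py>/dev/null; python3 st.py; done
```

```text
t 9.2 p [0.5835 0.2833 0.0846] yaw -114.09 tilt [0. 0.] q6 -2.309 F [-3.3 -1.3  0.7] T [ 0.055  0.579 -0.145] gap 0.45
t 9.45 p [0.5835 0.2832 0.0846] yaw -107.22 tilt [0. 0.] q6 -2.429 F [-3.9 -0.4  0.4] T [ 0.035  0.505 -0.116] gap 0.447
t 9.7 p [0.5835 0.2832 0.0846] yaw -100.34 tilt [0. 0.] q6 -2.549 F [-3.  -0.5  0.9] T [ 0.02   0.549 -0.103] gap 0.452
```

```bash
for n in 1; do echo '[0.45, 0, 0, 0, 0, 0, -0.24, 0.45, 0, 0, 0, 0, 0, -0.24]' | python3 inch.py>/dev/null; python3 st.py;echo '[0.45, 0, 0, 0, 0, 0, -0.24, 0.45, 0, 0, 0, 0, 0, -0.24]' | python3 inch.py>/dev/null; python3 st.py; done
```

```text
t 9.95 p [0.5835 0.2832 0.0846] yaw -93.5 tilt [0. 0.] q6 -2.668 F [-3.4 -0.1  1.5] T [ 0.07   0.7   -1.335] gap 0.449
t 10.2 p [0.5826 0.2837 0.0847] yaw -86.77 tilt [-0.002  0.002] q6 -2.786 F [-12.2   3.    5.2] T [ 0.62   2.313 -4.385] gap 0.455
```

The stop shows as a torque jump at yaw ≈ −94°. I'll back off, lift and go to the other screw.

In the tool's units: -0.02 m is -0.32, 0.12 rad is 0.48.

```bash
echo '[0.45, 0, 0, 0, 0, 0, 0.48, 0.45, 0, 0, 0, 0, 0, 0.48, 0.45, 0, 0, 0, 0, 0, 0.48, 0.45, 0, 0, 0, 0, 0, 0.2, 0.45, 0, 0, -0.32, 0, 0, 0]' | python3 inch.py>/dev/null; python3 st.py; echo '[0.45, 0, 0, -0.48, 0, 0, 0.72, 0.45, 0, 0, -0.32, 0, 0, 0.72, 0.45, 0, 0, 0, 0, 0, 0.72, 0.45, 0, 0, 0, 0, 0, 0.72, 0.45, 0, 0, 0, 0, 0, 0.72]' | python3 inch.py>/dev/null;echo '[0.3, 0, 0, 0, 0, 0, 0.72, 0.3, 0, 0, 0, 0, 0, 0.72, 0.3, 0, 0, 0, 0, 0, 0.72, 0.3, 0, 0, 0, 0, 0, 0.72, 0.3, 0, 0, 0, 0, 0, 0.72]' | python3 inch.py >/dev/null; echo '[0.3, 0, 0, 0, 0, 0, 0.72, 0.3, 0, 0, 0, 0, 0, 0.72, 0.3, 0, 0, 0, 0, 0, 0.72, 0.3, 0, 0, 0, 0, 0, 0.72, 0.3, 0, 0, 0, 0, 0, 0.72]' | python3 inch.py >/dev/null;echo '[0.3, 0, 0, 0, 0, 0, 0.72, 0.3, 0, 0, 0, 0, 0, 0.72, 0.3, 0, 0, 0, 0, 0, 0.72, 0.3, 0, 0, 0, 0, 0, 0.72, 0.3, 0, 0, 0, 0, 0, 0.72]' | python3 inch.py >/dev/null; python3 st.py .5818 .1583 .084
```

```text
t 10.82 p [0.5831 0.2829 0.1038] yaw -110.17 tilt [-0.001 -0.001] q6 -2.377 F [0.5 0.4 0.8] T [ 0.144 -0.087 -0.017] gap 0.453
t 13.32 p [0.5838 0.2833 0.1559] yaw 43.29 tilt [0.002 0.001] q6 1.228 F [ 0.6 -0.6 -0.2] T [-0.028 -0.025  0.014] gap 0.3
tool delta [-0.0873  0.0895  0.0718]
```

In the tool's units: 0.0298 m is 0.4768, -0.029 m is -0.464, 0.18 rad is 0.72.

```bash
echo '[0.35, -0.464, 0.4768, 0, 0, 0, 0, 0.35, -0.464, 0.4768, 0, 0, 0, 0, 0.35, -0.464, 0.4768, 0, 0, 0, 0, 0.35, 0, 0, 0, 0, 0, 0.72, 0.35, 0, 0, 0, 0, 0, 0.72]' | python3 inch.py>/dev/null; echo '[0.35, 0, 0, 0, 0, 0, 0.72, 0.35, 0, 0, 0, 0, 0, 0.72, 0.35, 0, 0, 0, 0, 0, 0.72, 0.35, 0, 0, 0, 0, 0, 0.08, 0.35, 0, 0, 0, 0, 0, 0]' | python3 inch.py >/dev/null;python3 st.py .5818 .1583 .084
python3 - <<'E'
from h import *
cv2.imwrite("pics/w3.png",ctrl.capture("wrist")[:,:,::-1])
E
```

```text
t 14.57 p [0.5822 0.1584 0.1547] yaw -8.94 tilt [0.001 0.   ] q6 1.95 F [-0.2 -0.6 -0.2] T [ 0.052 -0.027 -0.034] gap 0.347
tool delta [-0.0004  0.0002  0.0707]
```

View pics/w3.png

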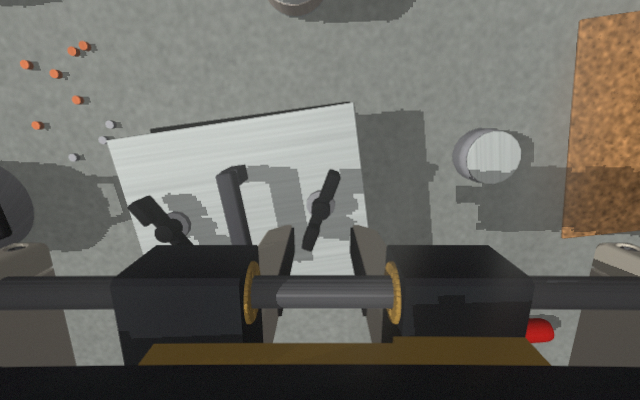

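The fingers straddle the second screw, whose hub is at (322,207). The first screw, with its hub at (172,225), has turned. Now I'll lower and turn this one.

```bash
echo '[0.35, 0, 0, 0.48, 0, 0, 0, 0.35, 0, 0, 0.32, 0, 0, 0, 0.35, 0, 0, 0.192, 0, 0, 0, 0.35, 0, 0, 0.128, 0, 0, 0, 0.35, 0, 0, 0, 0, 0, 0]' | python3 inch.py>/dev/null; python3 st.py; echo '[0.35, 0, 0, 0, 0, 0, -0.6, 0.35, 0, 0, 0, 0, 0, -0.6, 0.35, 0, 0, 0, 0, 0, -0.48]' | python3 inch.py>/dev/null; python3 st.py;echo '[0.35, 0, 0, 0, 0, 0, -0.6, 0.35, 0, 0, 0, 0, 0, -0.6]' | python3 inch.py>/dev/null; python3 st.py
```

```text
t 15.25 p [0.582  0.1583 0.0835] yaw -9.16 tilt [-0. -0.] q6 1.954 F [-0.3  0.  -0.3] T [ 0.045  0.034 -0.046] gap 0.348
t 15.62 p [0.5824 0.1584 0.0846] yaw 15.15 tilt [0.001 0.   ] q6 1.53 F [ 0.4 -0.3 -0.3] T [-0.079 -0.    -0.028] gap 0.348
t 15.88 p [0.5826 0.1587 0.0846] yaw 32.36 tilt [0.002 0.001] q6 1.229 F [ 1.6  3.2 -1.7] T [ 0.543 -0.388 -0.139] gap 0.352
```

```bash
echo '[0.35, 0, 0, 0, 0, 0, -0.64, 0.35, 0, 0, 0, 0, 0, -0.64, 0.35, 0, 0, 0, 0, 0, -0.64, 0.35, 0, 0, 0, 0, 0, -0.64, 0.35, 0, 0, 0, 0, 0, -0.64]' | python3 inch.py>/dev/null; python3 st.py; echo '[0.35, 0, 0, 0, 0, 0, -0.64, 0.35, 0, 0, 0, 0, 0, -0.64, 0.35, 0, 0, 0, 0, 0, -0.64, 0.35, 0, 0, 0, 0, 0, -0.64, 0.35, 0, 0, 0, 0, 0, -0.64]' | python3 inch.py>/dev/null; python3 st.py;  echo '[0.35, 0, 0, 0, 0, 0, -0.64, 0.35, 0, 0, 0, 0, 0, -0.64, 0.35, 0, 0, 0, 0, 0, -0.64, 0.35, 0, 0, 0, 0, 0, -0.64, 0.35, 0, 0, 0, 0, 0, -0.64]' | python3 inch.py>/dev/null; python3 st.py
```

```text
t 16.5 p [0.5825 0.1593 0.0847] yaw 78.23 tilt [0.002 0.002] q6 0.429 F [-0.2  6.2 -0. ] T [ 1.174 -0.105 -0.122] gap 0.35
t 17.12 p [0.5819 0.1592 0.0845] yaw 124.07 tilt [0.    0.002] q6 -0.371 F [-4.4  5.1  1.2] T [ 0.868  0.643 -0.154] gap 0.348
t 17.75 p [0.5818 0.1588 0.0844] yaw 169.9 tilt [-0.     0.001] q6 -1.171 F [-4.8  1.7  1.1] T [ 0.537  0.6   -0.102] gap 0.353
```

```bash
echo '[0.35, 0, 0, 0, 0, 0, -0.24, 0.35, 0, 0, 0, 0, 0, -0.24]' | python3 inch.py>/dev/null; python3 st.py;echo '[0.35, 0, 0, 0, 0, 0, -0.24, 0.35, 0, 0, 0, 0, 0, -0.24]' | python3 inch.py>/dev/null; python3 st.py;echo '[0.35, 0, 0, 0, 0, 0, -0.24, 0.35, 0, 0, 0, 0, 0, -0.24]' | python3 inch.py>/dev/null; python3 st.py
```

```text
t 18.0 p [0.5819 0.1587 0.0844] yaw 176.59 tilt [-0.     0.001] q6 -1.288 F [-4.   3.   0.4] T [ 0.542  0.553 -0.058] gap 0.349
t 18.25 p [0.5819 0.1588 0.0844] yaw -176.54 tilt [0.    0.001] q6 -1.408 F [-2.5  2.1  0.1] T [ 0.582  0.476 -0.125] gap 0.351
t 18.5 p [0.5819 0.1588 0.0844] yaw -169.66 tilt [-0.     0.001] q6 -1.528 F [-3.3  3.6  0.3] T [ 0.644  0.496 -0.093] gap 0.35
```

```bash
echo '[0.35, 0, 0, 0, 0, 0, -0.24, 0.35, 0, 0, 0, 0, 0, -0.24]' | python3 inch.py>/dev/null; python3 st.py;echo '[0.35, 0, 0, 0, 0, 0, -0.24, 0.35, 0, 0, 0, 0, 0, -0.24]' | python3 inch.py>/dev/null; python3 st.py
```

```text
t 18.75 p [0.582  0.1588 0.0844] yaw -162.79 tilt [0.    0.001] q6 -1.648 F [-2.4  3.5  0.2] T [ 0.635  0.329 -0.113] gap 0.353
t 19.0 p [0.582  0.1589 0.0844] yaw -155.92 tilt [0.    0.001] q6 -1.768 F [-1.4  4.1  0.1] T [ 0.923  0.139 -0.731] gap 0.351
```

In the tool's units: -0.06 rad is -0.24.

```bash
echo '[0.35, 0, 0, 0, 0, 0, -0.24, 0.35, 0, 0, 0, 0, 0, -0.24]' | python3 inch.py>/dev/null; python3 st.py;echo '[0.35, 0, 0, 0, 0, 0, -0.24, 0.35, 0, 0, 0, 0, 0, -0.24]' | python3 inch.py>/dev/null; python3 st.py
```

```text
t 19.25 p [0.5822 0.1591 0.0845] yaw -149.17 tilt [0.001 0.002] q6 -1.886 F [-1.   5.4 -1.4] T [ 1.174  0.056 -3.286] gap 0.357
t 19.5 p [0.5823 0.1591 0.0845] yaw -142.47 tilt [0.001 0.003] q6 -2.003 F [-0.2  6.3 -0.5] T [ 1.363  0.085 -6.291] gap 0.359
```

The second stop is felt at yaw ≈ −157°. I'll back off and rise, and meanwhile measure the mat properly.

```bash
echo '[0.35, 0, 0, 0, 0, 0, 0.56, 0.35, 0, 0, 0, 0, 0, 0.56, 0.35, 0, 0, 0, 0, 0, 0.56, 0.35, 0, 0, 0, 0, 0, 0.56, 0.35, 0, 0, 0, 0, 0, 0.44]' | python3 inch.py>/dev/null; echo '[0.28, 0, 0, -0.32, 0, 0, 0, 0.28, 0, 0, -0.48, 0, 0, 0, 0.28, 0, 0, -0.48, 0, 0, 0, 0.28, 0, 0, 0, 0, 0, 0]' | python3 inch.py>/dev/null; python3 st.py .5827 .2203 .09
python3 - <<'E'
from h import *
for n,roi in(("scene",(190,160,130,70)),("side",(320,145,100,75))):
    im=cv2.imread(f"pics/{n}0.png");x,y,w,h=roi
    hs=cv2.cvtColor(im,cv2.COLOR_BGR2HSV)[y:y+h,x:x+w]
    m=((hs[...,1]>90)&(hs[...,0]<20)).astype(np.uint8); m=cv2.morphologyEx(m,cv2.MORPH_CLOSE,np.ones((5,5)))
    nl,lab,st,_=cv2.connectedComponentsWithStats(m);k=1+st[1:,4].argmax();c=cv2.findContours((lab==k).astype(np.uint8),0,1)[0][0]
    i=ctrl.camera_info(n); P=np.array([onz(i,p[0][0]+x,p[0][1]+y,.004)[:2] for p in c],np.float32)
    print(n,cv2.minAreaRect(P*1000))
np.random
E
```

```text
t 20.62 p [0.5832 0.1586 0.1682] yaw 179.49 tilt [0.006 0.001] q6 -1.339 F [ 0.8 -1.1 -0.7] T [ 0.058 -0.123  0.009] gap 0.283
tool delta [0.0015 0.0615 0.0783]
scene ((592.7155151367188, -216.20993041992188), (246.9187469482422, 215.57192993164062), 88.072998046875)
side ((584.6900024414062, -223.06690979003906), (245.82040405273438, 216.52549743652344), 88.06838989257812)
```

The scene and side cameras disagree on the mat centre by about 8 mm, so I'll take a quick wrist look at it.

```bash
echo '[0.28, -0.1376, -0.8224, -0.3776, 0, 0, 0, 0.28, -0.1376, -0.8224, -0.3776, 0, 0, 0, 0.28, -0.1376, -0.8224, -0.3776, 0, 0, 0, 0.28, -0.1376, -0.8224, -0.3776, 0, 0, 0, 0.28, -0.1376, -0.8224, -0.3776, 0, 0, 0]' | python3 inch.py>/dev/null; echo '[0.28, -0.1376, -0.8224, -0.3776, 0, 0, 0, 0.28, -0.1376, -0.8224, -0.3776, 0, 0, 0, 0.28, 0, 0, 0, 0, 0, 0, 0.28, 0, 0, 0, 0, 0, 0]' | python3 inch.py
python3 - <<'E'
from h import *
i=ctrl.camera_info("wrist");np.save("w4.npy",i,allow_pickle=True)
im=np.ascontiguousarray(ctrl.capture("wrist")[:,:,::-1]);cv2.imwrite("pics/w4.png",im)
hs=cv2.cvtColor(im,cv2.COLOR_BGR2HSV)
m=((hs[...,1]>90)&(hs[...,0]<20)).astype(np.uint8); m[235:]=0;m=cv2.morphologyEx(m,cv2.MORPH_CLOSE,np.ones((7,7)))
nl,lab,st,_=cv2.connectedComponentsWithStats(m);k=1+st[1:,4].argmax();c=cv2.findContours((lab==k).astype(np.uint8),0,1)[0][0]
P=np.array([onz(i,*p[0],.004)[:2] for p in c],np.float32);print(cv2.minAreaRect(P*1000),st[k])
E
```

```text
time_s: 21.75
tool_pos: [0.6378, -0.2019, 0.3285]
orientation: [-0.0, 0.005, 1.0, 0.0]
ft_force: [0.5, -0.5, -0.7]
finger_gap: 0.28
grip_force: 0.0
((586.323974609375, -224.46803283691406), (248.7970428466797, 219.0973663330078), 88.04744720458984) [  225    52   168   146 22594]
```

View pics/w4.png

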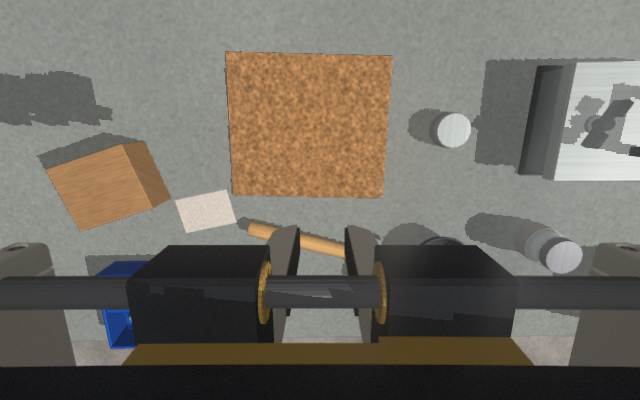

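The mat is at (225–392, 52–198), measured 249×219 mm, centred at (0.586, −0.2245) with yaw −2°. Now back to the handle, and I'll check its height.

In the tool's units: 0.0528 m is 0.8448, 0.0236 m is 0.3776.

```bash
echo '[0.28, 0.1104, 0.8448, 0.3776, 0, 0, 0, 0.28, 0.1104, 0.8448, 0.3776, 0, 0, 0, 0.28, 0.1104, 0.8448, 0.3776, 0, 0, 0, 0.28, 0.1104, 0.8448, 0.3776, 0, 0, 0, 0.28, 0.1104, 0.8448, 0.3776, 0, 0, 0]' | python3 inch.py>/dev/null; echo '[0.28, 0.1104, 0.8448, 0.32, 0, 0, 0, 0.28, 0.1104, 0.8448, 0.32, 0, 0, 0, 0.28, 0.1104, 0.8448, 0.32, 0, 0, 0, 0.28, 0, 0, 0, 0, 0, 0, 0.28, 0, 0, 0, 0, 0, 0]' | python3 inch.py >/dev/null; python3 st.py .5827 .2203 .088
python3 - <<'E'
from h import *
for f in("w1","w2"):
    i=np.load(f+".npy",allow_pickle=True).item(); im=cv2.imread(f"pics/{f}.png"); o=im.copy()
    for z in(.114,.100):
      for sx in(-42,42):
        for sy in(-6,6):
            p=proj(i,np.array([.5827+sx/1e3+sy*.016/1e3,.2203-.016*sx/1e3+sy/1e3,z]));cv2.circle(o,tuple(int(round(v*16)) for v in p),20,(0,0,255) if z>.11 else (0,255,0),-1,shift=4)
    r=o[0:200,270:490]; cv2.imwrite(f"pics/o{f}.png",r)
    
a=[cv2.resize(cv2.imread(f"pics/o{f}.png"),None,fx=1.8,fy=1.8,interpolation=cv2.INTER_CUBIC) for f in("w1","w2")]
cv2.imwrite("pics/ov.png",np.hstack(a))
E
```

```text
t 23.05 p [0.5871 0.2214 0.1509] yaw 179.44 tilt [-0. -0.] q6 -1.241 F [-0.1 -0.2 -0.4] T [ 0.076 -0.217 -0.006] gap 0.28
tool delta [ 0.0044 -0.0011  0.0629]
```

View pics/ov.png

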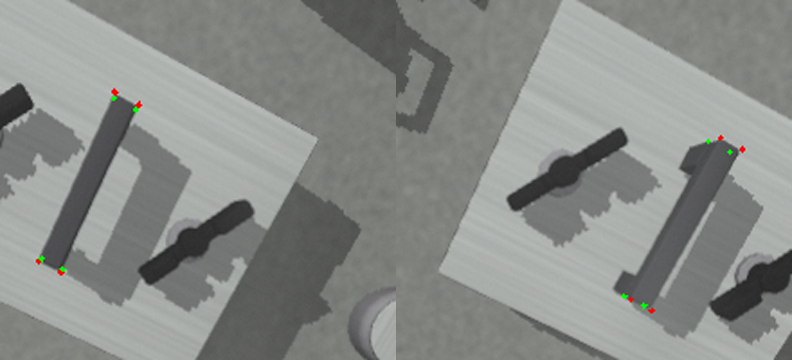

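The overlay of the expected bar corners (red, z = 0.114) lies on the bar to about 1 mm in both views. Now I'll grasp it.

```bash
echo '[0.28, 0.0704, -0.0176, 0.32, 0, 0, 0, 0.28, 0, 0, 0.288, 0, 0, 0, 0.28, 0, 0, 0.24, 0, 0, 0, 0.28, 0, 0, 0.16, 0, 0, 0, 0.28, 0, 0, 0, 0, 0, 0]' | python3 inch.py>/dev/null; python3 st.py .5827 .2203 .088; echo '[0, 0, 0, 0, 0, 0, 0, 0, 0, 0, 0, 0, 0, 0, 0, 0, 0, 0, 0, 0, 0, 0, 0, 0, 0, 0, 0, 0, 0, 0, 0, 0, 0, 0, 0]' | python3 inch.py; python3 st.py
```

```text
t 23.68 p [0.5831 0.2196 0.0869] yaw 179.31 tilt [-0.001 -0.   ] q6 -1.24 F [-0.2  0.4  0.6] T [ 0.055 -0.147 -0.092] gap 0.282
tool delta [ 0.0004  0.0007 -0.0011]
time_s: 24.3
tool_pos: [0.5834, 0.2209, 0.0885]
orientation: [0.0, 0.006, 1.0, 0.001]
ft_force: [-1.0, 7.0, 0.4]
finger_gap: 0.127
grip_force: 30.0
t 24.3 p [0.5834 0.2209 0.0885] yaw 179.35 tilt [0.001 0.002] q6 -1.24 F [-1.   7.   0.4] T [1.208 0.067 0.025] gap 0.127
```

Units first: shifts go in shares of 62.5 mm and turns go in units of 0.25 rad. So -0.003 m is -0.048, 0.0013 m is 0.0208.

```bash
echo '[0, 0, 0.0208, 0, 0, 0, 0, 0, 0, 0, -0.048, 0, 0, 0, 0, 0, 0, -0.048, 0, 0, 0]' | python3 inch.py>/dev/null; python3 st.py; echo '[0, 0, 0, -0.096, 0, 0, 0, 0, 0, 0, -0.128, 0, 0, 0, 0, 0, 0, -0.128, 0, 0, 0, 0, 0, 0, 0, 0, 0, 0]' | python3 inch.py>/dev/null; python3 st.py
```

```text
t 24.68 p [0.5831 0.221  0.0935] yaw 179.32 tilt [-0.001 -0.   ] q6 -1.238 F [-0.   0.4 -6.6] T [ 0.009 -0.165 -0.02 ] gap 0.124
t 25.18 p [0.5837 0.2213 0.1169] yaw 179.32 tilt [0.001 0.001] q6 -1.238 F [-0.1  0.6 -6.4] T [ 0.047 -0.165 -0.019] gap 0.129
```

The cover is up, with a 6.5 N load. I'll raise it further and carry it over.

In the tool's units: -0.012 m is -0.192, -0.02 m is -0.32.

```bash
echo '[0, 0, 0, -0.192, 0, 0, 0, 0, 0, 0, -0.24, 0, 0, 0, 0, 0, 0, -0.192, 0, 0, 0, 0, 0, -0.16, -0.08, 0, 0, 0, 0, 0, -0.32, 0, 0, 0, 0]' | python3 inch.py>/dev/null; echo '[0, -0.016, -0.56, 0, 0, 0, 0, 0, -0.016, -0.64, 0, 0, 0, 0, 0, -0.016, -0.64, 0, 0, 0, 0, 0, -0.016, -0.64, 0, 0, 0, 0, 0, -0.016, -0.64, 0, 0, 0, 0]' | python3 inch.py>/dev/null;echo '[0, -0.016, -0.64, 0, 0, 0, 0, 0, -0.016, -0.64, 0, 0, 0, 0, 0, -0.016, -0.64, 0, 0, 0, 0, 0, 0, -0.64, 0, 0, 0, 0, 0, 0, -0.48, 0, 0, 0, 0]' | python3 inch.py>/dev/null;echo '[0, 0, -0.288, 0, 0, 0, 0, 0, 0, -0.16, 0, 0, 0, 0, 0, 0, 0, 0, 0, 0, 0, 0, 0, 0, 0, 0, 0, 0]' | python3 inch.py; python3 st.py .587 -.224 .0405
```

```text
time_s: 27.55
tool_pos: [0.5862, -0.2212, 0.1598]
orientation: [0.0, 0.006, 1.0, 0.0]
ft_force: [1.0, -0.2, -5.5]
finger_gap: 0.129
grip_force: 30.0
t 27.55 p [ 0.5862 -0.2212  0.1598] yaw 179.36 tilt [0. 0.] q6 -1.961 F [ 1.  -0.2 -5.5] T [ 0.046 -0.135 -0.014] gap 0.129
tool delta [-0.0008 -0.0028  0.1193]
```

In the tool's units: 0.03 m is 0.48, 0.02 m is 0.32.

```bash
echo '[0, -0.0128, -0.0448, 0.32, 0, 0, 0, 0, 0, 0, 0.48, 0, 0, 0, 0, 0, 0, 0.48, 0, 0, 0, 0, 0, 0, 0.32, 0, 0, 0, 0, 0, 0, 0.096, 0, 0, 0]' | python3 inch.py>/dev/null; echo '[0, 0, 0, 0.048, 0, 0, 0, 0, 0, 0, 0.048, 0, 0, 0, 0, 0, 0, 0.032, 0, 0, 0, 0, 0, 0, 0.016, 0, 0, 0, 0, 0, 0, 0, 0, 0, 0]' | python3 inch.py>/dev/null;python3 st.py; echo '[0, 0, 0, 0.016, 0, 0, 0, 0, 0, 0, 0.016, 0, 0, 0, 0, 0, 0, 0, 0, 0, 0]' | python3 inch.py>/dev/null;python3 st.py
```

```text
t 28.8 p [ 0.5869 -0.2248  0.045 ] yaw 179.32 tilt [ 0. -0.] q6 -1.965 F [-0.6 -0.4 -6.8] T [ 0.099 -0.251 -0.039] gap 0.125
t 29.18 p [ 0.5868 -0.2247  0.0427] yaw 179.32 tilt [-0.  0.] q6 -1.965 F [-0.3  1.  -6.5] T [-0.013 -0.184  0.003] gap 0.129
```

In the tool's units: 0.0008 m is 0.0128.

```bash
echo '[0, 0, 0, 0.0128, 0, 0, 0, 0, 0, 0, 0.0128, 0, 0, 0, 0, 0, 0, 0, 0, 0, 0]' | python3 inch.py>/dev/null;python3 st.py;echo '[0, 0, 0, 0.0096, 0, 0, 0, 0, 0, 0, 0.0096, 0, 0, 0, 0, 0, 0, 0, 0, 0, 0]' | python3 inch.py>/dev/null;python3 st.py
```

```text
t 29.55 p [ 0.5868 -0.2247  0.0411] yaw 179.32 tilt [-0.  0.] q6 -1.965 F [ 0.9 -0.4 -6.4] T [ 0.088 -0.168 -0.004] gap 0.123
t 29.93 p [ 0.587  -0.2248  0.0405] yaw 179.33 tilt [ 0. -0.] q6 -1.965 F [-3.8  1.7  0.9] T [ 0.307  0.501 -0.011] gap 0.125
```

It has landed, with the load gone from the wrist. I'll release, rise and check.

In the tool's units: -0.02 m is -0.32, -0.01 m is -0.16.

```bash
echo '[0.26, 0, 0, 0, 0, 0, 0, 0.26, 0, 0, 0, 0, 0, 0, 0.26, 0, 0, 0, 0, 0, 0, 0.26, 0, 0, -0.16, 0, 0, 0, 0.26, 0, 0, -0.32, 0, 0, 0]' | python3 inch.py>/dev/null; python3 st.py; echo '[0.26, 0, 0, -0.64, 0, 0, 0, 0.26, 0, 0, -0.8, 0, 0, 0, 0.26, -0.32, 0, -0.8, 0, 0, 0, 0.26, -0.48, 0, -0.8, 0, 0, 0, 0.26, 0, 0, 0, 0, 0, 0]' | python3 inch.py; python3 - <<'E'
from h import *
im=np.ascontiguousarray(ctrl.capture("wrist")[:,:,::-1]);cv2.imwrite("pics/w5.png",im)
E
```

```text
t 30.55 p [ 0.5867 -0.2246  0.0707] yaw 179.32 tilt [-0.001  0.   ] q6 -1.965 F [0.5 0.8 0.2] T [ 0.025 -0.122  0.044] gap 0.262
time_s: 31.18
tool_pos: [0.6389, -0.2255, 0.2661]
orientation: [0.003, 0.006, 1.0, -0.001]
ft_force: [-0.8, -0.2, -0.3]
finger_gap: 0.258
grip_force: 0.0
```

View pics/w5.png

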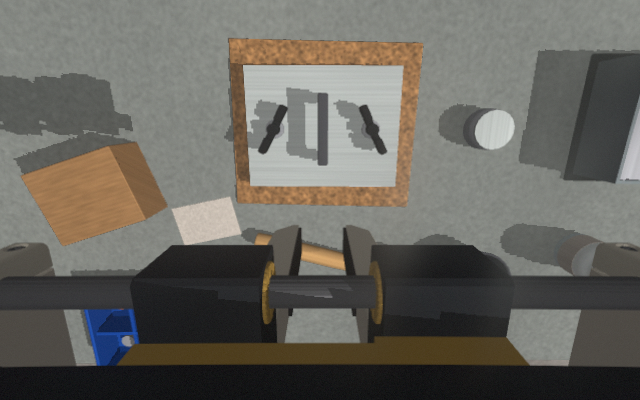

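The cover lies flat and centred on the mat (243–405, 65–188), and the tin, hammer and carton are undisturbed.

```bash
python3 -c "
from rig import ctrl
print(ctrl.finish_job())"
```

```text
the job is handed in; nothing more can be done
None
```

Both thumbscrews were wound counter-clockwise to their stops, and the cover was lifted off, laid flat in the middle of the cork mat and released; the job was handed in at about 31 s of the 72 s allowed, with no verdict returned.

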